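# Clear the ear defenders and open the solvent bottle

## Robot

A 7-joint arm with a two-finger parallel gripper is mounted at the origin on the work surface. World frame = base frame: x ahead of the robot, y to its left, z up, the work surface at z = 0. Lengths are in m, angles in rad, forces in N, time in s.
With the tool pointing down it reaches from about 0.425 to 0.95 m from the base axis. Payload 4.7 kg.
Tool frame: the origin (TCP) lies between the finger pads; the fingertips stand 25 mm ahead of it and the grasp point (between the pads) lies 6 mm ahead of it; z points along the fingers, y is the line along which they close (so a half turn about z gives the same grasp; the last joint's range is limited). The gripper opens to 85 mm and grips with 20 to 120 N. Pads are 22 mm wide; open, the fingers measure 114 mm over their backs; the gripper's body (76 mm by 85 mm) begins 54 mm behind the grasp point. The pads swing forward as they close: fully open they stand 13 mm farther back than shut.
Start: joints at [1.26, 0.469, -0.049, 1.532, 0.024, 1.141, -0.082], TCP at [0.188, -0.648, 0.233] pointing down, gripper open.
Joint ranges: [-2.59, 2.59], [-0.33, 1.99], [-1.39, 1.29], [0.1, 2.45], [-1.04, 4.18], [0.21, 1.99], [-2.66, 2.66]. Speed limits (rad/s): [2.57, 2.57, 3.14, 3.14, 3.14, 3.14, 3.14].

## Interface

Orientations are given as a 3x3 rotation matrix whose columns are the frame's x, y, z axes.
In Python, from rig import * gives the robot as it stands. Calls block until the motion is done:
- movep(position, orientation): joint-space move of the TCP to a pose.
- move_l(position, attitude=None, feed=0.15, until_force=None): straight line of the TCP; attitude=None keeps the orientation; feed is the mean speed in m/s. With until_force (N) it stops when the force on the tool has changed by that much, and returns True; else False.
- move_joints(angles): joint-space move.
- command_gripper(opening, newtons=None): finger opening in m; newtons is the grip in N (None keeps the last); returns when the fingers have stopped.
- sleep(seconds).
- inverse_kinematics(position, orientation): joint angles nearest the present ones, or None.
- sense(): the state.
- camera(name): name is "scene" or "top"; returns (picture, depth): 400x640x3 uint8, red, green, blue; 400x640 float32, m along the optical axis (not along the pixel's ray), 0 where there is no reading.
- camera_params(name): a dict with "K" (3x3 intrinsics, pixels), "position" and "rotation" of the camera in the world. Camera axes: x right, y down, z forward; pixel columns grow to the right and rows downward; lengths in m; the calibration is good to about 2 mm. A picture is of the moment at which its call begins. camera_params takes no time and is no camera call.
A pose or a line that the arm cannot do raises Unreachable and nothing moves.
- finish_job(): hands the job in; it is judged then, once.
The state is a dict: "time_s": time; "joint_pos": joint angles; "qd": joint speeds; "joint_efforts": joint torques, N m; "position": TCP position; "tcp_rot": TCP orientation; "wrist_force": force on the tool from outside, world axes, zero at the start; "ft_torque": the same for the moment, N m; "finger_gap": finger opening in m; "gripper_force": force on a finger pad.
Only numpy, scipy, OpenCV 4.12 (cv2) and the standard library are available. Lean on these libraries where they do the work, as an engineer would, in place of code of your own. Each camera call takes 0.05 s, during which the arm holds its last target. There are 200 camera calls.

## Task

Somebody left their ear defenders hanging over the solvent bottle on the assembly bench: lift them off and hang them on the tube rail by the headband, one cup on each side of the tube, lowering them on rather than dropping them. Then open the bottle's red safety cap: push it down, twist it anticlockwise while it is down until it comes free, and lift it straight up. Finish while still holding the cap in the gripper, level and about 10 cm above the open neck, and leave the other things on the bench where they are.

Things in the scene. Friction and masses are not known exactly. Their poses are not given: they have to be found in the camera images.
- bottle: White oblong solvent bottle, 56 mm (its x) by 90 mm (y), strapped in an aluminium cradle screwed to the bench: fixed, yaw varies. Origin: centre of the cradle's underside on the bench, z up. Cradle foot 100 x 132 mm, end cheeks 70 mm high at y = +-50 mm. The shoulder slopes up from 100 mm high at the edges to 118 mm at the neck. Black line-up mark on the shoulder at +y.
- neck_rim (a point): Centre of the bottle neck's rim, 150 mm above the bench, straight above the bottle's origin; axes as the bottle's. The neck is 27 mm across with three bayonet lugs (40 mm across) that hold the cap; a small sprung white pouring insert stands 7 mm out of it.
- cap: Red ribbed push-and-turn cap, 50 mm diameter, 30 mm high, 22 g. Origin: centre of its lower rim, z up its axis; white pointer at its +y edge. Locked on the bottle: rim 132 mm, top 162 mm above the bench, axes parallel to the bottle's (pointer at the black mark), 1.5 mm sideways play. A spring holds it up: it starts to move down at 10 N and reaches its stop, 7 mm down, at 14 N.
- cap_top (a point): Centre of the cap's top face, 30 mm above its rim. How it opens: to turn it must be pushed down at least 4.5 mm (all 7 mm is best); kept down, it turns anticlockwise seen from above (+ about z) and is free between 40 and 85 degrees from locked (0.7 to 1.5 rad, aim for 65 degrees), then an end stop. There it lifts straight off. Needs under 0.3 N m.
- ear_defenders: Yellow and black ear defenders, one rigid piece, about 190 g, at first straddling the bottle with the headband lying on the cap and a cup on each broad side. Origin: middle of the crown's padded underside, z up, x from cup to cup, y across the band. Cups: 50 to 134 mm below the origin, 60 mm wide in y, 74 mm clear between them; 152 mm overall in x.
- crown_top (a point): Middle of the top of the ear defenders' crown, 18 mm above their origin. The crown is a block 24 mm wide in y and 28 mm long in x: grip it from above across y. Its padded underside falls away either side of the origin at 18 degrees to x = +-32 mm, so on the cap the origin is 8 mm above the cap's top, and on the tube it is 0.7 mm above the tube's top.
- rail: Hanging rail of silver rack tube on the bench (fixed, yaw varies): a level tube of 28 mm diameter along its y between two upright tubes with black elbows and round feet, 320 mm between their axes. Origin: on the bench below the middle of the tube. Tube axis 150 mm, top 164 mm above the bench.
- rail_top (a point): Middle of the top of the level tube, 164 mm above the bench, axes as the rail's. Properly hung, the ear defenders' origin lies here or up to 100 mm either way along the tube, their y along the tube.
- bin: Blue open stock bin full of fittings, 120 (x) by 100 by 75 mm high, 1.2 kg, origin under its centre. Leave alone.
- spray_can: White spray can with a blue band and blue nozzle cap, 53 mm diameter, 154 mm high, origin under its centre. Leave alone.
- carton: Cardboard carton of screws, 90 (x) by 120 by 60 mm high, origin under its centre. Leave alone.
- tube_clamp: Steel tube clamp, 50 (x) by 38 by 36 mm high, origin under its centre. Leave alone.
There are look-alikes about, which are no part of the job. Leave any pink look-alike of the ear_defenders alone. There is more than one size of the cap; the one meant has the size given above.

How it is judged:
By the outcome, as a careful person would: the job done as asked, in the order asked, and still so for the second after the job is handed in, while the arm keeps its last pose, push and grip.
It also fails if it takes over 64 s, if anything falls off the work surface, if the arm or the gripper's body presses on something with over 40 N, if the wrist force passes 120 N, or if a joint passes its speed limit or range.

## Working session

There is one attempt and no reset: what is moved stays moved. The work goes in short steps, each a Python script; the robot and the scene stay as the last script left them, time stands still between calls to the robot, and variables do not carry over. Pictures are saved under pics/ and viewed, at most 10 in all, crops included, and the job is handed in when it is done.

```bash
mkdir -p pics
cat > h.py <<'E'
from rig import *
import numpy as np, cv2
def snap(name,fn=None):
    im,d=camera(name); p=camera_params(name)
    if fn: cv2.imwrite('pics/'+fn,im[:,:,::-1])
    v,u=np.mgrid[:400,:640]
    K=p['K'];R=np.array(p['rotation']);K=np.array(K)
    P=np.stack([(u-K[0,2])/K[0,0]*d,(v-K[1,2])/K[1,1]*d,d],-1)@R.T+np.array(p['position'])
    P[d==0]=np.nan
    return im,P
E
python3 - <<'E'
from h import *
for n in('scene','top'):
    im,P=snap(n,n+'1.png'); np.savez(n+'1.npz',im=im,P=P); print(camera_params(n)['position'])
print(sense()['time_s'])
E
```

```text
[ 1.07118604 -0.27897139  1.08925395]
[0.41789963 0.00345234 0.99955899]
0.1
```

View pics/scene1.png

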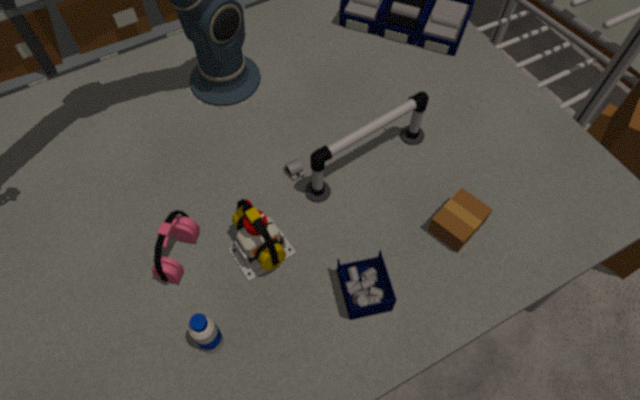

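View pics/top1.png

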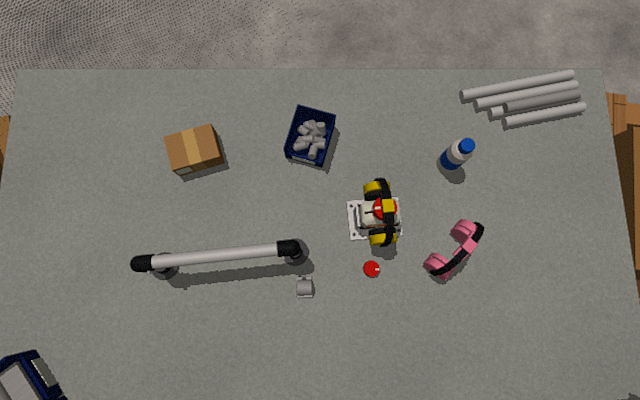

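The scene view shows the ear defenders on the bottle near (258,235), the rail from (320,170) to (420,110), and pink look-alikes at (175,245). In the top view the ear defenders are at (383,212), the rail tube runs from (150,262) to (290,250), and a small decoy cap is at (371,269).

Run:
```python
import numpy as np,cv2
t=np.load('top1.npz');im,P=t['im'],t['P']
c=cv2.resize(im[165:260,335:430],None,fx=6,fy=6,interpolation=cv2.INTER_CUBIC);cv2.imwrite('pics/c1.png',c[:,:,::-1])
def reg(u0,u1,v0,v1):
    return P[v0:v1,u0:u1].reshape(-1,3),im[v0:v1,u0:u1].reshape(-1,3).astype(int)
p,c=reg(155,276,235,280)
m=(p[:,2]>.150)&(p[:,2]<.175);q=p[m];print('rail',len(q),q.min(0),q.max(0),np.percentile(q[:,2],[50,90,98]))
vx,vy,x0,y0=cv2.fitLine(q[:,:2].astype(np.float32),cv2.DIST_HUBER,0,.01,.01).ravel();print('line',vx,vy,x0,y0)
p,c=reg(125,310,235,280);m=(p[:,2]>.12);q=p[m];s=(q[:,:2]-[x0,y0])@[vx,vy];print('ext',s.min(),s.max())
for s_ in (s.min(),s.max(),(s.min()+s.max())/2):print([x0+vx*s_,y0+vy*s_])
p,c=reg(340,425,170,255)
def st(n,m):
    q=p[m];print(n,len(q),q.mean(0),q.min(0),q.max(0))
red=(c[:,0]>140)&(c[:,1]<70)&(c[:,2]<70);st('red',red)
yel=(c[:,0]>150)&(c[:,1]>120)&(c[:,2]<80)
st('crown yel',yel&(p[:,2]>.165)); st('cups',yel&(p[:,2]<.15))
hi=p[:,2]>.165; st('hi',hi)
q=p[hi&yel]; print(cv2.minAreaRect(q[:,:2].astype(np.float32)))
for w in (p[yel&(p[:,2]<.15)&(p[:,0]>.42)],):pass
wh=(c.min(1)>150)&(p[:,2]>.09)&(p[:,2]<.125);st('shoulder',wh)
foot=(c.min(1)>140)&(p[:,2]>.001)&(p[:,2]<.02);st('foot',foot)
print(cv2.minAreaRect(p[foot][:,:2].astype(np.float32)))
t=np.load('scene1.npz');im2,P2=t['im'],t['P'];p=P2[190:285,215:310].reshape(-1,3);c=im2[190:285,215:310].reshape(-1,3).astype(int)
yel=(c[:,0]>130)&(c[:,1]>100)&(c[:,2]<70);st('S crown',yel&(p[:,2]>.165));st('Shi',p[:,2]>.165)
red=(c[:,0]>120)&(c[:,1]<60)&(c[:,2]<60);st('Sred',red)
st('Sfoot',(c.min(1)>140)&(p[:,2]<.02))
```

```text
rail 1618 [0.44620301 0.08032062 0.15031241] [0.49613213 0.3310109  0.16884239] [0.16304063 0.16581594 0.16724413]
line 0.09750284 -0.99523526 0.4699948 0.20468044
ext -0.1762712572445138 0.1748210231664403
[np.float64(0.45280786456340083), np.float64(0.38011181410252476)]
[np.float64(0.4870403598992539), np.float64(0.030692395613582696)]
[np.float64(0.46992411223132735), np.float64(0.2054021048580537)]
red 105 [ 0.56747301 -0.1462927   0.16340135] [ 0.54640738 -0.18511031  0.11018802] [ 0.58826807 -0.12906372  0.16908977]
crown yel 135 [ 0.56829983 -0.15396307  0.18966001] [ 0.55510994 -0.16694715  0.18619224] [ 0.58091175 -0.14223049  0.19330097]
cups 147 [ 0.56399997 -0.14124547  0.11719555] [ 0.49971604 -0.18071115  0.10696052] [ 0.63691277 -0.12558319  0.12450547]
hi 583 [ 0.56622166 -0.15238746  0.18127085] [ 0.51227521 -0.17635384  0.16502032] [ 0.6272712  -0.12906372  0.19330097]
((0.5686973333358765, -0.1539810746908188), (0.02624662034213543, 0.022823460400104523), 7.423989295959473)
shoulder 119 [ 0.56995143 -0.12454807  0.11208804] [ 0.54874225 -0.1923659   0.100616  ] [ 0.6001404  -0.11097838  0.11911728]
foot 311 [ 0.56641443 -0.1095596   0.00808277] [ 0.51575334 -0.22314137  0.00119413] [ 0.62238684 -0.0853962   0.01978352]
((0.5692839026451111, -0.1542951464653015), (0.09891075640916824, 0.13420282304286957), 4.255878925323486)
S crown 103 [ 0.56776988 -0.15244822  0.18905989] [ 0.55392616 -0.16372135  0.1847392 ] [ 0.5800055  -0.14131123  0.19358588]
Shi 507 [ 0.57501508 -0.15353334  0.1808867 ] [ 0.51254023 -0.1756935   0.16501255] [ 0.62412677 -0.1288684   0.19358588]
Sred 49 [ 0.56156843 -0.14864435  0.15493159] [ 0.43399064 -0.17472345  0.02440345] [ 0.5822005  -0.12142856  0.16833087]<stdin>:13: RuntimeWarning: Mean of empty slice.
  ret = um.true_divide(
Traceback (most recent call last):
ValueError: zero-size array to reduction operation minimum which has no identity
```

View pics/c1.png

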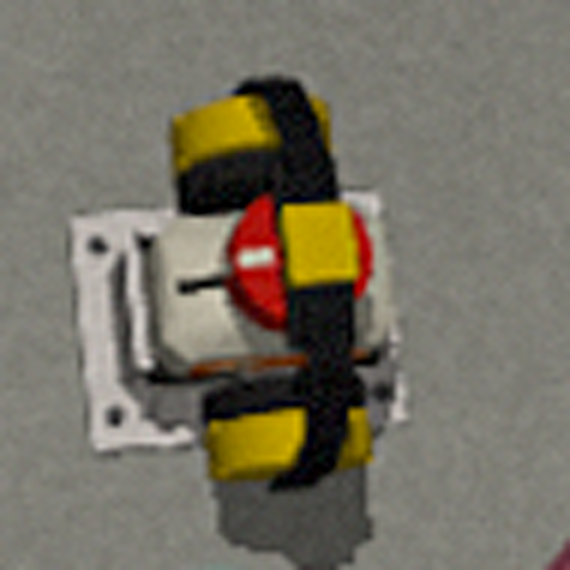

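The crop shows the band across the cap at (320,245), the cap's pointer and black mark to the left at (255,257) and (205,287), and the cradle foot turned about 4°. Heights match: crown top is 0.189, rail top 0.165 and rail extent 350 mm. Next is the ear defenders' yaw, then the grasp.

```bash
cat >> h.py <<'E'
def Rz(psi,flip=1):
    y=flip*np.array([-np.sin(psi),np.cos(psi),0]);z=np.array([0,0,-1.]);return np.stack([np.cross(y,z),y,z],1)
def st(): s=sense();print({k:np.round(s[k],3).tolist() for k in('time_s','joint_pos','position','wrist_force','ft_torque','finger_gap','gripper_force')})
E
python3 - <<'E'
from h import *
P=np.concatenate([np.load(n+'1.npz')['P'][a:b,c:d].reshape(-1,3) for n,a,b,c,d in(('top',170,255,340,425),('scene',190,285,215,310))])
q=P[P[:,2]>.168]
vx,vy,x0,y0=cv2.fitLine(q[:,:2].astype(np.float32),cv2.DIST_HUBER,0,.01,.01).ravel()
psi=np.arctan(vy/vx);print('ear yaw',psi,x0,y0, 'rect',cv2.minAreaRect(q[:,:2].astype(np.float32)))
print(np.round(sense()['tcp_rot'],2).tolist())
for f in(1,-1):print(f,inverse_kinematics([.568,-.153,.3],Rz(psi,f)),inverse_kinematics([.47,.205,.36],Rz(.0977,f)))
E
```

```text
ear yaw 0.090509966 0.5700998 -0.15325047 rect ((0.5683518648147583, -0.15672728419303894), (0.10890991240739822, 0.031160403043031693), 5.886260509490967)
[[0.96, 0.28, -0.0], [0.28, -0.96, 0.0], [-0.0, -0.0, -1.0]]
1 [ 0.81847427  0.39028357 -0.83989845  1.62496455  0.30187769  1.26226116
  1.58458576] [ 0.35212594  0.22784715 -0.99768716  1.68930729  0.19660965  1.33172334
  0.98779658]
-1 [ 0.49860367  0.30388578 -0.39274593  1.64251488  0.12227682  1.2195051
 -1.40038212] [ 0.55070789  0.35873355 -1.33230371  1.68262785  0.35466005  1.38277353
 -2.30825475]
```

Run:
```python
from h import *
R=Rz(.1)
command_gripper(.06,60)
movep([.5685,-.1535,.27],R); st()
f=move_l([.5685,-.1535,.196],feed=.08,until_force=6);print(f)
command_gripper(.0,60); st()
im,P=snap('scene','g1.png')
cv2.imwrite('pics/g1c.png',cv2.resize(im[150:300,160:360],None,fx=3.5,fy=3.5)[:,:,::-1])
```

```text
{'time_s': 2.708, 'joint_pos': [0.816, 0.417, -0.836, 1.664, 0.328, 1.208, 1.572], 'position': [0.568, -0.155, 0.27], 'wrist_force': [-0.72, -0.693, 0.471], 'ft_torque': [-0.075, -0.02, 0.029], 'finger_gap': 0.06, 'gripper_force': 0.0}
False
{'time_s': 4.383, 'joint_pos': [0.785, 0.484, -0.804, 1.753, 0.391, 1.073, 1.518], 'position': [0.568, -0.154, 0.196], 'wrist_force': [0.409, -0.767, 0.154], 'ft_torque': [0.022, -0.051, 0.006], 'finger_gap': -0.0, 'gripper_force': 0.0}
```

View pics/g1c.png

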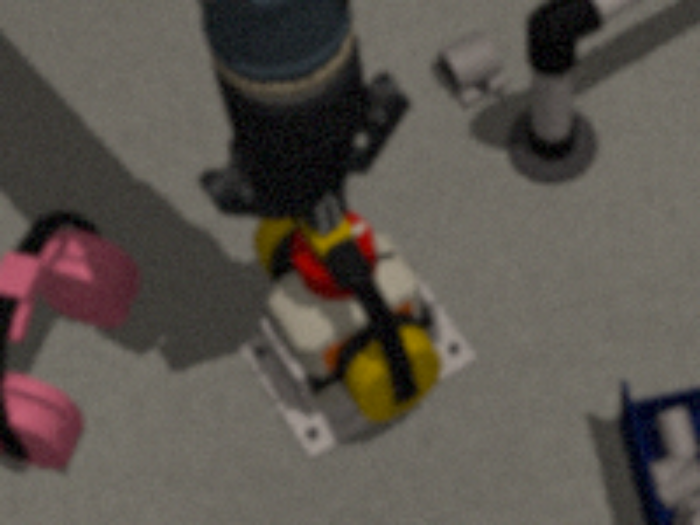

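The fingers shut fully on nothing: they are at (330,210), with the crown still showing at (325,240). I'll check the depth to see where the crown and fingers actually are.

Run:
```python
from h import *
st()
for n,(a,b,c,d) in dict(scene=(190,285,215,310),top=(170,255,340,425)).items():
    im,P=snap(n,'g2%s.png'%n)
    for I,Q,t in((np.load(n+'1.npz')['im'],np.load(n+'1.npz')['P'],'old'),(im,P,'new')):
        p=Q[a:b,c:d].reshape(-1,3);k=I[a:b,c:d].reshape(-1,3).astype(int)
        yel=(k[:,0]>110)&(k[:,1]>85)&(k[:,2]<70)
        for m,l in((yel&(p[:,2]>.165),'crown'),(yel&(p[:,2]<.14)&(p[:,0]>.58),'cup+x'),(yel&(p[:,2]<.14)&(p[:,0]<.55),'cup-x')):
            if m.sum():print(n,t,l,m.sum(),np.round(p[m].mean(0),4),np.round(p[m].min(0),3),np.round(p[m].max(0),3))
    if n=='scene':
        Q=P[195:225,240:270]; print(np.round(Q[::3,::3,2],3)); print(np.round(Q[::3,::3,0],3))
```

```text
{'time_s': 4.433, 'joint_pos': [0.785, 0.484, -0.804, 1.753, 0.391, 1.073, 1.518], 'position': [0.568, -0.154, 0.196], 'wrist_force': [-0.791, -0.424, -0.019], 'ft_torque': [-0.029, 0.001, 0.016], 'finger_gap': 0.0, 'gripper_force': 0.0}
scene old crown 124 [ 0.5676 -0.1528  0.189 ] [ 0.553 -0.165  0.185] [ 0.581 -0.141  0.194]
scene old cup+x 74 [ 0.6307 -0.1489  0.1143] [ 0.618 -0.171  0.1  ] [ 0.639 -0.12   0.121]
scene old cup-x 11 [ 0.5066 -0.1736  0.1013] [ 0.447 -0.182 -0.001] [ 0.519 -0.113  0.115]
scene new crown 38 [ 0.5773 -0.1522  0.1892] [ 0.571 -0.164  0.186] [ 0.582 -0.141  0.193]
scene new cup+x 105 [ 0.6304 -0.1481  0.1123] [ 0.593 -0.175  0.063] [ 0.639 -0.118  0.121]
[[ 0.299  0.301  0.299  0.281  0.273  0.277  0.274  0.251  0.254  0.003]
 [ 0.287  0.296  0.291  0.244  0.259  0.27   0.264  0.249  0.243  0.003]
 [ 0.275  0.264  0.278  0.273  0.243  0.255  0.246  0.005 -0.001  0.001]
 [ 0.252  0.248  0.268  0.254  0.235  0.241  0.004 -0.     0.     0.003]
 [ 0.254  0.244  0.247  0.243  0.232  0.227  0.215  0.     0.     0.001]
 [ 0.249  0.241  0.226  0.221  0.223  0.
[... 795 characters left out ...]
577 0.575 0.578 0.568 0.57  0.542]
 [0.525 0.557 0.559 0.572 0.578 0.581 0.583 0.58  0.577 0.551]
 [0.529 0.531 0.562 0.568 0.581 0.587 0.586 0.593 0.583 0.578]]
top old crown 147 [ 0.5678 -0.1541  0.1894] [ 0.555 -0.17   0.165] [ 0.581 -0.142  0.193]
top old cup+x 116 [ 0.6273 -0.136   0.1133] [ 0.618 -0.196  0.005] [ 0.662 -0.119  0.125]
top old cup-x 137 [ 0.5078 -0.1482  0.1127] [ 0.498 -0.189  0.09 ] [ 0.519 -0.129  0.122]
top new crown 23 [ 0.5578 -0.1536  0.1895] [ 0.555 -0.166  0.185] [ 0.562 -0.146  0.192]
top new cup+x 117 [ 0.6263 -0.1333  0.1148] [ 0.618 -0.152  0.094] [ 0.637 -0.118  0.125]
top new cup-x 111 [ 0.5065 -0.1434  0.112 ] [ 0.497 -0.18   0.087] [ 0.54  -0.128  0.129]
```

```bash
python3 -c "
import cv2
a=cv2.imread('pics/g2top.png')[165:260,335:430];b=cv2.imread('pics/g2scene.png')[185:285,205:305]
a=cv2.resize(a,(400,400),interpolation=2);b=cv2.resize(b,(400,400),interpolation=2);cv2.imwrite('pics/g3.png',cv2.hconcat([a,b]))"
```

```text
(no output)
```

View pics/g3.png

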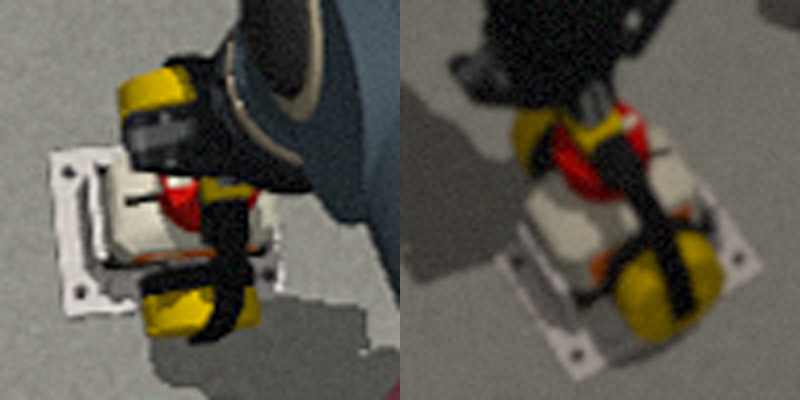

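Nothing moved. The shut fingers are standing above the crown, at about (600,100) in the right half, so the tips are higher than I assumed. I'll probe the crown top gently with the fingers shut to get the real tip offset.

Run:
```python
from h import *
s=sense()['position']
f=move_l([.5685,-.1535,.180],feed=.02,until_force=4);print(f);st()
move_l([.5685,-.1535,.215],feed=.1);st()
```

```text
True
{'time_s': 5.0, 'joint_pos': [0.782, 0.491, -0.801, 1.759, 0.398, 1.061, 1.512], 'position': [0.569, -0.153, 0.19], 'wrist_force': [-0.79, 0.431, 6.826], 'ft_torque': [0.059, 0.314, 0.012], 'finger_gap': 0.0, 'gripper_force': 3.1}
{'time_s': 5.408, 'joint_pos': [0.794, 0.465, -0.814, 1.731, 0.374, 1.108, 1.533], 'position': [0.569, -0.154, 0.215], 'wrist_force': [0.325, -0.161, 0.208], 'ft_torque': [-0.041, 0.005, 0.016], 'finger_gap': -0.0, 'gripper_force': 0.0}
```

Run:
```python
from h import *
move_l([.5685,-.1535,.30],feed=.2)
sl=[]
for o in (0,.04,.06):
    command_gripper(o,60);st()
    im,P=snap('scene')
    m=(abs(P[...,0]-.57)<.05)&(abs(P[...,1]+.155)<.07)&(P[...,2]>.21)
    v,u=np.where(m)
    print(o,'lowest z',np.sort(P[...,2][m])[[0,3,10,30]])
    q=P[m];k=q[q[:,2]<np.sort(q[:,2])[30]];print(k.mean(0),k.min(0),k.max(0))
    sl.append(cv2.resize(im[150:270,200:320],(266,400)and(260,260),interpolation=2))
cv2.imwrite('pics/f.png',np.hstack(sl)[:,:,::-1])
```

```text
{'time_s': 6.2, 'joint_pos': [0.823, 0.396, -0.847, 1.625, 0.307, 1.265, 1.591], 'position': [0.568, -0.154, 0.298], 'wrist_force': [0.13, -0.302, 0.639], 'ft_torque': [-0.008, 0.011, -0.031], 'finger_gap': -0.0, 'gripper_force': 0.0}
0 lowest z [0.298475   0.30339487 0.30466163 0.31046613]
[ 0.57535149 -0.15387497  0.30611826] [ 0.56755478 -0.16658485  0.298475  ] [ 0.57857601 -0.14127702  0.31009244]
{'time_s': 6.717, 'joint_pos': [0.823, 0.394, -0.848, 1.623, 0.306, 1.265, 1.591], 'position': [0.569, -0.153, 0.3], 'wrist_force': [0.072, 0.249, 1.048], 'ft_torque': [0.05, 0.023, 0.003], 'finger_gap': 0.04, 'gripper_force': 0.0}
0.04 lowest z [0.30289822 0.30472093 0.30700459 0.31138329]
[ 0.57313054 -0.14781664  0.30773765] [ 0.5576221  -0.18310846  0.30289822] [ 0.58143966 -0.1220963   0.31118787]
{'time_s': 7.1, 'joint_pos': [0.823, 0.394, -0.848, 1.623, 0.306, 1.265, 1.591], 'position': [0.568, -0.154, 0.3], 'wrist_force': [0.074, 0.423, 0.669], 'ft_torque': [-0.028, 0.032, 0.033], 'finger_gap': 0.06, 'gripper_force': 0.0}
0.06 lowest z [0.30482046 0.30807715 0.30921877 0.31352974]
[ 0.57161525 -0.14314974  0.3102016 ] [ 0.55433604 -0.19488608  0.30482046] [ 0.58235032 -0.10984969  0.31324372]
```

View pics/f.png

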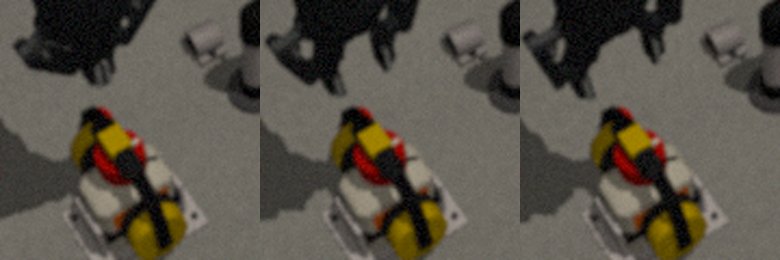

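The picture and depth agree with the probe: the tips sit at the reported TCP height, 0 to 2 mm beyond it, not 25 mm. In x and y the fingers are correct. I'll use this measured offset and grasp lower.

Run:
```python
from h import *
f=move_l([.5685,-.1535,.174],feed=.12,until_force=6);print(f);st()
command_gripper(.0,60); st()
s=sense()
if not f and .018<s['finger_gap']<.03:
    move_l([.5685,-.1535,.20],feed=.06);st()
    move_l([.5685,-.1535,.36],feed=.15);st()
    snap('scene','l1.png');snap('top','l1t.png')
a=cv2.imread('pics/l1.png')[100:300,160:400];b=cv2.imread('pics/l1t.png')[130:290,310:470]
cv2.imwrite('pics/l1c.png',cv2.hconcat([cv2.resize(a,(480,400)),cv2.resize(b,(320,400)[:1]+(400,))]))
```

```text
False
{'time_s': 8.35, 'joint_pos': [0.774, 0.507, -0.792, 1.774, 0.413, 1.035, 1.5], 'position': [0.569, -0.153, 0.175], 'wrist_force': [0.291, 0.412, 0.977], 'ft_torque': [-0.045, 0.058, 0.033], 'finger_gap': 0.06, 'gripper_force': 0.0}
{'time_s': 8.767, 'joint_pos': [0.774, 0.507, -0.792, 1.774, 0.413, 1.035, 1.5], 'position': [0.569, -0.154, 0.175], 'wrist_force': [-1.202, -0.333, 3.374], 'ft_torque': [0.01, 0.197, -0.009], 'finger_gap': 0.023, 'gripper_force': 60.733}
{'time_s': 9.35, 'joint_pos': [0.787, 0.48, -0.807, 1.748, 0.388, 1.081, 1.521], 'position': [0.568, -0.154, 0.2], 'wrist_force': [0.868, -0.206, -2.311], 'ft_torque': [0.006, -0.012, -0.072], 'finger_gap': 0.022, 'gripper_force': 60.072}
{'time_s': 10.567, 'joint_pos': [0.832, 0.358, -0.861, 1.532, 0.274, 1.38, 1.621], 'position': [0.568, -0.154, 0.359], 'wrist_force': [0.437, -0.558, -1.896], 'ft_torque': [0.003, -0.01, -0.04], 'finger_gap': 0.022, 'gripper_force': 60.076}
```

View pics/l1c.png

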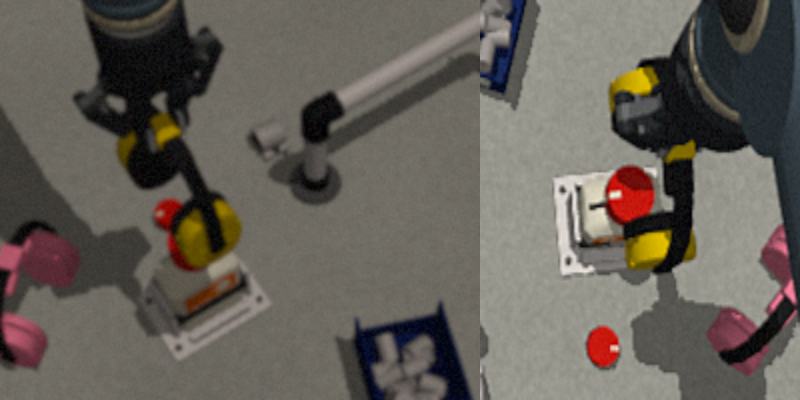

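The ear defenders are held: in the left half the crown is at (165,130), and the gap is 22 mm with a 1.9 N weight, as expected. The cap is clear at (630,195) in the right half. Next I carry them to the rail.

Run:
```python
from h import *
move_l([.470,.205,.36],Rz(.0977),feed=.22);st()
move_l([.470,.205,.20],feed=.12);st()
f=move_l([.470,.205,.174],feed=.05,until_force=4);print(f);st()
if not f: print(move_l([.470,.205,.1665],feed=.012,until_force=2.5))
sleep(.2);st()
im,P=snap('top','r1.png');im2,P2=snap('scene','r1s.png')
for I,Q in((im,P),(im2,P2)):
    k=I.astype(int);m=(k[...,0]>110)&(k[...,1]>85)&(k[...,2]<70)&(abs(Q[...,1]-.205)<.06)&(abs(Q[...,0]-.47)<.11)
    for a,b in((.15,.21),(.02,.149)):
        for s in(1,-1):
            mm=m&(Q[...,2]>a)&(Q[...,2]<b)&((Q[...,0]-.47)*s>0)
            if mm.sum()>3:print(a,s,mm.sum(),Q[mm].mean(0).round(4),Q[mm].min(0).round(3),Q[mm].max(0).round(3))
a=im[190:310,150:290];b=im2[80:230,280:450]
cv2.imwrite('pics/r1c.png',np.hstack([cv2.resize(a,(400,400)),cv2.resize(b,(400,400))])[:,:,::-1])
```

```text
{'time_s': 12.508, 'joint_pos': [0.378, 0.238, -1.032, 1.689, 0.21, 1.335, 0.976], 'position': [0.47, 0.204, 0.36], 'wrist_force': [-0.773, -0.694, -1.502], 'ft_torque': [0.003, 0.031, -0.024], 'finger_gap': 0.023, 'gripper_force': 60.071}
{'time_s': 13.992, 'joint_pos': [0.274, 0.39, -0.959, 1.912, 0.373, 1.028, 0.822], 'position': [0.47, 0.205, 0.201], 'wrist_force': [0.41, -0.642, -2.031], 'ft_torque': [-0.001, -0.028, -0.016], 'finger_gap': 0.023, 'gripper_force': 60.073}
False
{'time_s': 14.658, 'joint_pos': [0.249, 0.423, -0.936, 1.941, 0.409, 0.98, 0.79], 'position': [0.47, 0.205, 0.174], 'wrist_force': [0.524, -0.445, -2.243], 'ft_torque': [0.0, 0.034, 0.05], 'finger_gap': 0.022, 'gripper_force': 60.073}
True
{'time_s': 15.308, 'joint_pos': [0.245, 0.428, -0.932, 1.946, 0.416, 0.972, 0.784], 'position': [0.47, 0.205, 0.17], 'wrist_force': [-0.069, 0.294, 6.092], 'ft_torque': [-0.066, -0.119, 0.011], 'finger_gap': 0.022, 'gripper_force': 60.847}
0.02 1 103 [0.5318 0.1987 0.1094] [0.521 0.182 0.088] [0.542 0.235 0.118]
0.15 1 27 [0.4776 0.2067 0.184 ] [0.471 0.197 0.181] [0.482 0.216 0.187]
0.02 1 51 [0.5338 0.1987 0.1087] [0.524 0.186 0.1  ] [0.54  0.235 0.117]
0.02 -1 22 [0.4079 0.2076 0.1142] [0.398 0.201 0.11 ] [0.418 0.215 0.117]
```

View pics/r1c.png

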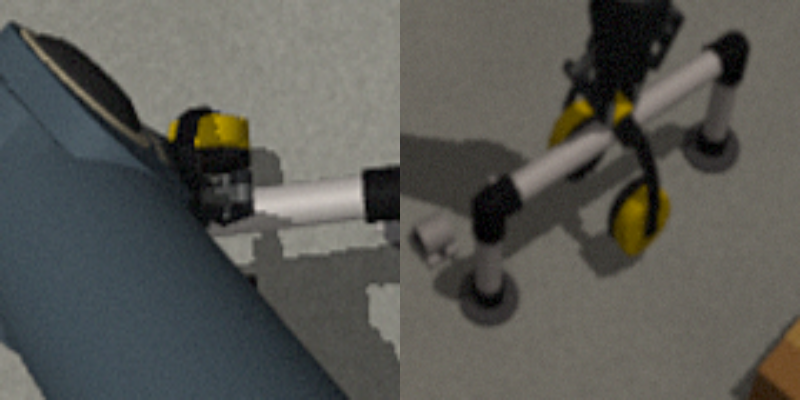

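Contact came at the expected height, with the crown on the tube at (610,110) in the right half and a cup on each side. Next: release, retreat, check the hang and locate the cap.

Run:
```python
from h import *
command_gripper(.045);move_l([.470,.205,.22],feed=.08);move_l([.470,.205,.30],feed=.2);st()
movep([.60,.02,.32],Rz(.1));sleep(.2)
im,P=snap('top','h1.png');im2,P2=snap('scene','h1s.png')
for I,Q in((im,P),(im2,P2)):
    k=I.astype(int);m=(k[...,0]>110)&(k[...,1]>85)&(k[...,2]<70)&(abs(Q[...,1]-.205)<.07)&(abs(Q[...,0]-.47)<.11)
    for a,b,s in((.15,.21,0),(.02,.149,1),(.02,.149,-1)):
        mm=m&(Q[...,2]>a)&(Q[...,2]<b)&((Q[...,0]-.47)*s>=0)
        if mm.sum()>3:print(a,s,mm.sum(),Q[mm].mean(0).round(4),Q[mm].min(0).round(3),Q[mm].max(0).round(3))
    # cap
    m=(k[...,0]>110)&(k[...,1]<75)&(k[...,2]<75)&(abs(Q[...,0]-.568)<.05)&(abs(Q[...,1]+.154)<.05)&(Q[...,2]>.155)&(Q[...,2]<.17)
    q=Q[m];print('cap',len(q),q.mean(0),cv2.minEnclosingCircle(q[:,:2].astype(np.float32)),cv2.fitEllipse(cv2.convexHull(q[:,:2].astype(np.float32)*1000)))
    w=(k.min(-1)>150)&(np.hypot(Q[...,0]-.568,Q[...,1]+.154)<.026)&(Q[...,2]>.155);print('ptr',w.sum(),Q[w].mean(0))
for R in (Rz(-.25),Rz(.95)):
    print(inverse_kinematics([.5685,-.154,.14],R))
print(sense()['time_s'])
a=im[170:310,130:430];b=im2[80:290,220:430]
cv2.imwrite('pics/h1c.png',np.hstack([cv2.resize(a,(480,224)),cv2.resize(b,(224,224))])[:,:,::-1])
```

```text
{'time_s': 17.1, 'joint_pos': [0.349, 0.287, -1.017, 1.783, 0.259, 1.219, 0.927], 'position': [0.47, 0.204, 0.299], 'wrist_force': [0.093, -0.484, -0.596], 'ft_torque': [0.047, 0.004, 0.009], 'finger_gap': 0.045, 'gripper_force': 0.0}
0.15 0 177 [0.4702 0.2032 0.1823] [0.409 0.191 0.153] [0.531 0.217 0.187]
0.02 1 124 [0.5317 0.1954 0.1089] [0.521 0.179 0.077] [0.542 0.233 0.12 ]
0.02 -1 138 [0.4115 0.1898 0.107 ] [0.399 0.169 0.077] [0.423 0.226 0.146]<stdin>:12: RuntimeWarning: Mean of empty slice.
  ret = um.true_divide(
Traceback (most recent call last):
cv2.error: OpenCV(4.12.0) /io/opencv/modules/imgproc/src/shapedescr.cpp:356: error: (-215:Assertion failed) n >= 0 && (depth == CV_32F || depth == CV_32S) in function 'fitEllipseNoDirect'
```

Run:
```python
from h import *
def ray(name,u,v,z):
    p=camera_params(name);K=np.array(p['K']);d=np.stack([(u-K[0,2])/K[0,0],(v-K[1,2])/K[1,1],np.ones_like(u,float)],-1)@np.array(p['rotation']).T
    o=np.array(p['position']);return o+d*((z-o[2])/d[...,2])[...,None]
V,U=np.mgrid[:400,:640].astype(float)
for n,f in(('top','l1t'),('scene','h1s'),('top','h1')):
    im=cv2.imread(f'pics/{f}.png')[:,:,::-1].astype(int)
    q=ray(n,U,V,.162)[...,:2]
    near=np.hypot(q[...,0]-.568,q[...,1]+.154)<.04
    m=near&(im[...,0]>100)&(im[...,0]>2.2*im[...,1])&(im[...,0]>2.2*im[...,2])
    if m.sum()>20:
        h=q[m];print(f,m.sum(),h.mean(0),h.min(0),h.max(0),cv2.minEnclosingCircle(h.astype(np.float32)))
        w=near&(im.min(-1)>170)&(np.hypot(*(q-h.mean(0)).transpose(2,0,1))<.024);print('ptr',w.sum(),q[w].mean(0) if w.sum() else '')
for psi in (-.5,-.25,.05,.95,1.25,1.6):
    a=inverse_kinematics([.5685,-.154,.14],Rz(psi));print(psi,None if a is None else np.round(a,2))
st()
a=cv2.imread('pics/h1.png')[160:320,120:440];b=cv2.imread('pics/h1s.png')[80:290,220:430]
cv2.imwrite('pics/h1c.png',np.hstack([cv2.resize(a,(480,240)),cv2.resize(b,(300,240))]))
```

```text
l1t 378 [ 0.5680924  -0.15367303] [ 0.54475753 -0.17710036] [ 0.59043062 -0.12744339] ((0.5677631497383118, -0.1525738388299942), 0.02554653212428093)
ptr 10 [ 0.56755132 -0.13606005]
h1s 369 [ 0.56776565 -0.15270128] [ 0.54122636 -0.17647394] [ 0.59371766 -0.12741266] ((0.5676417946815491, -0.15192486345767975), 0.026559188961982727)
ptr 0 
-0.5 [ 0.7   0.52 -0.69  1.81  0.4   0.96  0.91]
-0.25 [ 0.74  0.54 -0.74  1.81  0.43  0.97  1.14]
0.05 [ 0.77  0.55 -0.79  1.81  0.47  0.98  1.41]
0.95 [ 0.88  0.63 -0.97  1.8   0.59  1.04  2.2 ]
1.25 [ 0.92  0.66 -1.04  1.8   0.65  1.07  2.46]
1.6 [-0.56  0.68  1.11  1.88 -0.71  1.05 -2.26]
{'time_s': 18.308, 'joint_pos': [0.556, 0.421, -0.917, 1.566, 0.341, 1.324, 1.27], 'position': [0.6, 0.021, 0.32], 'wrist_force': [-0.019, 0.659, 1.079], 'ft_torque': [0.024, -0.029, 0.005], 'finger_gap': 0.045, 'gripper_force': 0.0}
```

View pics/h1c.png

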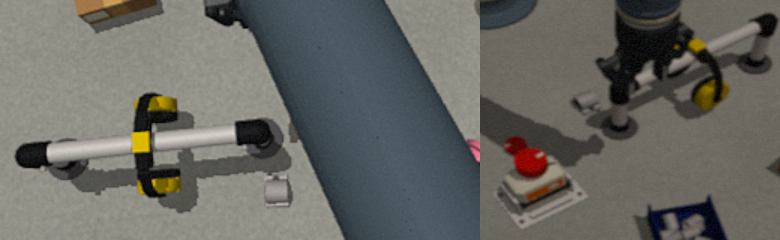

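The ear defenders hang properly: in the left half the crown is at (141,142) on the tube with a cup on each side. The cap in the right half is at (530,160). Its centre is about (0.568, -0.153), so I'll grip it and push down.

Run:
```python
from h import *
x,y=.568,-.1535
command_gripper(.082,80)
movep([x,y,.23],Rz(-.5))
f=move_l([x,y,.136],feed=.08,until_force=6);print(f);st()
if not f:
    command_gripper(.0,80);st()
    z0=sense()['position'][2]
    f=move_l([x,y,z0-.0095],feed=.02,until_force=22);print(f);sleep(.2);st()
```

```text
False
{'time_s': 20.9, 'joint_pos': [0.704, 0.525, -0.693, 1.813, 0.405, 0.949, 0.908], 'position': [0.568, -0.154, 0.137], 'wrist_force': [-0.496, -0.01, -0.287], 'ft_torque': [-0.034, -0.027, 0.021], 'finger_gap': 0.082, 'gripper_force': 0.0}
{'time_s': 21.3, 'joint_pos': [0.704, 0.525, -0.693, 1.812, 0.405, 0.949, 0.908], 'position': [0.569, -0.153, 0.137], 'wrist_force': [-0.838, 0.506, 5.736], 'ft_torque': [0.403, 0.073, -0.075], 'finger_gap': 0.048, 'gripper_force': 82.22}
False
{'time_s': 22.075, 'joint_pos': [0.7, 0.533, -0.688, 1.818, 0.413, 0.936, 0.9], 'position': [0.569, -0.153, 0.13], 'wrist_force': [-3.556, 1.748, 15.274], 'ft_torque': [0.316, 0.738, -0.029], 'finger_gap': 0.048, 'gripper_force': 83.396}
```

The cap is gripped at a 48 mm gap and is down 7 mm at 15 N. I'll press a little more for margin, then twist 65° in small steps.

Run:
```python
from h import *
x,y=.568,-.1535;zc=.126
move_l([x,y,zc],feed=.02);sleep(.1);st()
for i in range(1,9):
    movep([x,y,zc],Rz(-.5+1.134*i/8))
    s=sense();print(i,round(s['time_s'],2),s['position'].round(4) if hasattr(s['position'],'round') else s['position'],np.round(s['wrist_force'],1),np.round(s['ft_torque'],2),round(s['finger_gap'],4))
    if abs(s['wrist_force'][2])>50 or s['wrist_force'][2]<9: break
sleep(.2);st()
im,P=snap('scene','t1.png');cv2.imwrite('pics/t1c.png',cv2.resize(im[180:290,190:330],(560,440),interpolation=2)[:,:,::-1])
```

```text
{'time_s': 22.425, 'joint_pos': [0.699, 0.533, -0.688, 1.818, 0.415, 0.936, 0.899], 'position': [0.569, -0.153, 0.13], 'wrist_force': [-7.712, 0.583, 22.782], 'ft_torque': [0.414, 1.521, 0.005], 'finger_gap': 0.048, 'gripper_force': 84.361}
1 22.68 [ 0.5703 -0.1531  0.13  ] [-3.7  0.7 19.8] [0.34 0.88 0.08] 0.048
2 22.93 [ 0.5706 -0.1526  0.13  ] [-3.4  1.7 20.4] [0.47 0.69 0.13] 0.0478
3 23.18 [ 0.5708 -0.1522  0.13  ] [-2.3  1.7 19.3] [0.56 0.67 0.03] 0.048
4 23.43 [ 0.5709 -0.1521  0.13  ] [-2.7  3.1 19.3] [0.59 0.62 0.07] 0.0481
5 23.68 [ 0.571 -0.152  0.13 ] [-2.5  2.1 19.9] [0.56 0.55 0.1 ] 0.048
6 23.93 [ 0.5709 -0.1516  0.13  ] [-2.6  2.6 19.3] [0.71 0.6  0.04] 0.0482
7 24.18 [ 0.5708 -0.1515  0.13  ] [-2.7  2.9 19.4] [0.72 0.67 0.09] 0.0482
8 24.43 [ 0.5708 -0.1516  0.13  ] [-3.3  3.6 19.6] [0.68 0.73 0.03] 0.0478
{'time_s': 24.625, 'joint_pos': [0.867, 0.633, -0.958, 1.808, 0.604, 1.017, 1.875], 'position': [0.571, -0.152, 0.13], 'wrist_force': [-1.972, 2.603, 18.31], 'ft_torque': [0.703, 0.598, 0.028], 'finger_gap': 0.048, 'gripper_force': 84.076}
```

View pics/t1c.png

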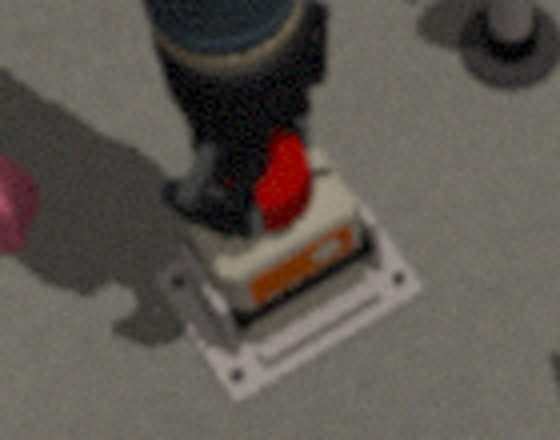

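The tool turned the full 65° at about 19 N of downforce with under 0.15 N m of twist torque, so the cap turned rather than slipping in the fingers. In the picture it is gripped at (285,180). Now I lift in guarded steps.

Run:
```python
from h import *
x,y=.569,-.153
move_l([x,y,.135],feed=.03);sleep(.1);st()
f=move_l([x,y,.165],feed=.04,until_force=14);print(f);st()
s=sense()
if not f and s['wrist_force'][2]>-4:
    move_l([x,y,.2545],feed=.1);sleep(.3);st()
    im,P=snap('scene');im2,P2=snap('top')
    for I,Q in((im,P),(im2,P2)):
        k=I.astype(int);m=(k[...,0]>90)&(k[...,0]>2*k[...,1])&(k[...,0]>2*k[...,2])&(np.hypot(Q[...,0]-x,Q[...,1]-y)<.045)&(Q[...,2]>.12)
        if m.sum()>3:q=Q[m];print(m.sum(),q.mean(0),q.min(0),q.max(0),np.percentile(q[:,2],[5,50,95]))
        m=(np.hypot(Q[...,0]-x,Q[...,1]-y)<.014)&(Q[...,2]>.13)&(Q[...,2]<.17);print('neck',m.sum(),Q[m].mean(0) if m.sum() else '',k[m].mean(0) if m.sum() else '')
        m=(k[...,0]>110)&(k[...,1]>85)&(k[...,2]<70)&(abs(Q[...,1]-.205)<.03)&(abs(Q[...,0]-.47)<.03)&(Q[...,2]>.17)
        if m.sum():print('crown',m.sum(),Q[m].mean(0))
```

```text
{'time_s': 25.225, 'joint_pos': [0.872, 0.626, -0.963, 1.801, 0.595, 1.032, 1.882], 'position': [0.57, -0.152, 0.137], 'wrist_force': [-0.606, 2.322, 11.065], 'ft_torque': [0.475, 0.298, 0.035], 'finger_gap': 0.048, 'gripper_force': 83.167}
False
{'time_s': 26.125, 'joint_pos': [0.891, 0.596, -0.988, 1.777, 0.56, 1.08, 1.91], 'position': [0.569, -0.153, 0.165], 'wrist_force': [0.663, 0.632, -0.14], 'ft_torque': [0.018, -0.001, -0.021], 'finger_gap': 0.048, 'gripper_force': 82.386}
{'time_s': 27.467, 'joint_pos': [0.939, 0.512, -1.053, 1.678, 0.468, 1.23, 1.985], 'position': [0.569, -0.153, 0.254], 'wrist_force': [0.816, -0.749, 0.042], 'ft_torque': [-0.02, -0.017, 0.002], 'finger_gap': 0.048, 'gripper_force': 82.386}
215 [ 0.57867651 -0.14580601  0.27861639] [ 0.5572959  -0.16609048  0.25080927] [ 0.59371802 -0.12611561  0.28779396] [0.27339946 0.27948447 0.28218299]
neck 154 [ 0.57147171 -0.15386362  0.15078458] [120.41558442 116.42207792 103.27272727]
crown 88 [0.46888158 0.20413853 0.18372895]
53 [ 0.55167201 -0.15403273  0.28720751] [ 0.5438961  -0.17037996  0.25544195] [ 0.58466117 -0.11754174  0.38572563] [0.27139346 0.28101687 0.33822846]
neck 17 [ 0.5596078  -0.15779795  0.15027856] [97.17647059 94.23529412 85.        ]
crown 166 [0.46954433 0.2025123  0.18353123]
```

The cap came free with its top at 0.281, so its rim is about 0.25, 10 cm above the open neck measured at 0.150. The ear defenders are still hanging. I'll check that the cap is level, then hand in.

Run:
```python
from h import *
Q=[]
for _ in range(4):
    im,P=snap('scene');k=im.astype(int)
    m=(k[...,0]>90)&(k[...,0]>2*k[...,1])&(k[...,0]>2*k[...,2])&(np.hypot(P[...,0]-.569,P[...,1]+.153)<.0235)&(P[...,2]>.26)
    Q.append(P[m])
Q=np.concatenate(Q);w=np.ones(len(Q),bool)
for _ in range(6):
    A=np.c_[Q[:,:2]-[.569,-.153],np.ones(len(Q))];c=np.linalg.lstsq(A[w],Q[w,2],rcond=None)[0];w=abs(A@c-Q[:,2])<.004
t=np.degrees(np.arctan(np.hypot(*c[:2])));print(c,w.sum(),len(Q),'tilt',t)
if t<7: print(finish_job())
```

```text
[-0.01149584 -0.00163763  0.28037101] 719 771 tilt 0.6652825730467962
the job is handed in; nothing more can be done
None
```

The job is handed in: the ear defenders hang on the rail with one cup on each side, and the opened cap is held level (0.7° tilt) with its rim about 10 cm above the open neck, at about 28 s of the 64 s allowed.

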